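Hang the wide pattern on the rail and slide it into its groove

TASK

Take the wide metal pattern (the one with the round window) out of the wooden dock and hook it over the bare right-hand half of the rail. Keeping it hooked, slide it along the rail to the left until it drops into the groove turned in the bar, and leave it hanging there freely and still. The narrow pattern stays in the dock.

Things in the scene. Friction and masses are not known exactly. Their poses are not given: they have to be found in the camera images.
- pattern_wide: Pattern to be hung, 0.25 kg, 174 mm tall, upright in a dock slot: aluminium plate 110 (x) by 8 (y) by 75 mm (z) with a 40 mm round window, on it a steel hook in the plate's plane (8 mm thick) and a grip tab. Origin: centre of the plate's lower edge, z up. The hook's shank rises from the plate at x = -25 to -17 mm to an inverted V; its mouth opens to +x.
- pattern_wide_apex (a point): Inner apex of the wide pattern's hook (inverted V, 45 degree faces, 32 mm wide inside), 126 mm above the pattern's origin; it rides on the bar. On the full bar it is 11.3 mm above the bar's axis, in the groove 5.7 mm.
- pattern_wide_lip (a point): Lowest point of the hook's free lip, on the +x side (x = 16 mm, 110 mm above the pattern's origin; the lip's outside reaches x = 22 mm). Mouth between lip and plate top: 35 mm high. To hook on, the lip must pass over the bar and the plate under it.
- pattern_wide_tab (a point): Grip point on the wide pattern's tab, 32 mm above the apex. Tab 24 (x) by 10 (y) by 42 mm (z), from 6 to 48 mm above the apex; fingers close along the pattern's y. Fingertips more than 25 mm below this point would touch the bar.
- pattern_narrow: The other pattern, to be left in the dock: same hook and tab, but the plate is 76 mm wide with a 30 mm square window. Origin: centre of its lower edge.
- dock: Fixed wooden block 140 (x) by 150 (y) by 45 mm with two slots along its x, at y = +50 and -50 mm, each 118 mm long, 12 mm wide, 30 mm deep; the patterns stand in them, either one in either slot. Origin: centre of its underside.
- stand: Fixed rail stand: wooden base 90 (x) by 300 (y) by 12 mm, two steel posts at y = +125 and -125 mm whose clamp heads (25 mm round, up to 173 mm high) carry the bar; small clamp knobs on the -x side. Origin: centre of its underside; -x faces the robot, +y is left.
- rail_axis (a point): On the axis of the 16 mm round bar, midway between the posts, 160 mm up; y along the bar. A groove (8 mm core, 16 mm wide, sloping flanks 2.5 mm) is turned in its left half; the bar is clamped anywhere in the posts, so the groove's centre lies somewhere from y = +15 to +75 mm, not reported. Find it by touch: a freely hanging pattern drops 5.7 mm into it and stops sliding.
Things that resemble listed ones, but are neither listed nor needed, are in the scene too. Leave any blue look-alike of the pattern_narrow alone.

How it is judged:
On the way, in this order (a step that is already met when the one before it is completed fails the run):
1. the wide pattern is hooked over the right-hand half of the bar (x of pattern_wide_apex in the frame of rail_axis between -0.006 and 0.006 m and y of pattern_wide_apex in the frame of rail_axis between -0.115 and -0.02 m and z of pattern_wide_apex in the frame of rail_axis between 0.0085 and 0.0135 m and angle between pattern_wide's own z axis and vertical below 0.2 rad and angle between the y axis of pattern_wide and the y axis of stand, either way round below 0.2 rad), for 0.2 s.
2. kept hooked, it passes the middle of the bar (x of pattern_wide_apex in the frame of rail_axis between -0.008 and 0.008 m and y of pattern_wide_apex in the frame of rail_axis between -0.01 and 0.03 m and z of pattern_wide_apex in the frame of rail_axis between 0.003 and 0.02 m).
3. it has dropped into the groove (x of pattern_wide_apex in the frame of rail_axis between -0.006 and 0.006 m and y of pattern_wide_apex in the frame of rail_axis between 0 and 0.09 m and z of pattern_wide_apex in the frame of rail_axis between 0.003 and 0.0082 m and angle between pattern_wide's own z axis and vertical below 0.2 rad), for 0.2 s.
At the end, for the whole second after the job is handed in: The wide pattern hangs free, at rest and upright (0.2 rad) in the bar's groove: apex 3 to 8.2 mm above the bar's axis, within 6 mm of it sideways, square to the bar within 0.2 rad; the narrow pattern stands in its slot, less than 7 mm raised and tilted under 0.2 rad (all of step 3 and angle between the y axis of pattern_wide and the y axis of stand, either way round below 0.2 rad and linear speed of pattern_wide below 0.03 m/s and angular speed of pattern_wide below 0.4 rad/s and z of pattern_narrow in the frame of dock below 0.022 m and angle between pattern_narrow's own z axis and vertical below 0.2 rad); the robot touches nothing.
It fails at once if the narrow pattern is pulled out of the dock (distance of pattern_narrow from where it was at the start of the episode above 0.03 m).
It fails at once if the wide pattern is lifted off the bar's left half instead of sliding on it (x of pattern_wide_apex in the frame of rail_axis between -0.05 and 0.05 m and y of pattern_wide_apex in the frame of rail_axis between 0.01 and 0.1 m and z of pattern_wide_apex in the frame of rail_axis above 0.022 m).
It also fails if it takes over 51 s, if anything falls off the work surface, if the arm or the gripper's body presses on something with over 40 N, if the wrist force passes 120 N, or if a joint passes its speed limit or range.

ROBOT

A 6-joint arm with a two-finger parallel gripper is mounted at the origin on the work surface; the furniture and walls round the work are solid. World frame = base frame: x ahead of the robot, y to its left, z up, the work surface at z = 0. Lengths are in m, angles in rad, forces in N, time in s.
With the tool pointing down it reaches from about 0.225 to 0.875 m from the base axis. Payload 3.4 kg.
Tool frame: the origin (TCP) lies on the mounting face of the last link; the fingertips stand 173 mm ahead of it and the grasp point (between the pads) lies 155 mm ahead of it; z points along the fingers, y is the line along which they close (so a half turn about z gives the same grasp; the last joint's range is limited). The gripper opens to 85 mm and grips with 20 to 120 N. Pads are 22 mm wide; open, the fingers measure 114 mm over their backs; the gripper's body (76 mm by 85 mm) begins 54 mm behind the grasp point. The pads swing forward as they close: fully open they stand 13 mm farther back than shut.
Start: joints at [1.218, 0.276, 1.505, -0, 1.361, -0.121], TCP at [0.132, 0.56, 0.405] pointing down, gripper open.
Joint ranges: [-2.89, 2.89], [-0.75, 2.08], [0.22, 2.7], [-1.18, 4.32], [0.11, 2.71], [-2.7, 2.7]. Speed limits (rad/s): [2.57, 2.57, 3.14, 3.14, 3.14, 3.14].

INTERFACE

Orientations are given as a unit quaternion [w, x, y, z].
In Python, from rig import manip gives the robot as it stands.
- The arm moves only by the tool carry_out, never from a script. Its arguments are lists of equal length, an entry for each row: "linear": the shift along the world's x, y, z each as a share of 500 mm, from -1 to 1, a list of three; "angular": the turn, a rotation vector about the world's x, y, z each as a share of 0.08 rad, from -1 to 1, a list of three; "hand": the opening, from 0 (shut) to 1 (fully open). In form: {"linear": [[x, y, z], ...], "angular": [[rx, ry, rz], ...], "hand": [hand, ...]}. A call has 1 to 8 rows; each row shifts and turns the commanded pose from where the row before left it; what a row does not reach is not made up. A row lasts 1/12 s, in which the tool goes at most 41.7 mm and 7.16 degrees, less where a joint would pass 70% of its speed; a pose out of reach is approached as far as the arm can. A call with a number of a shift or a turn outside -1 to 1 is refused whole. A call with a gripper value outside its range is refused whole. The fingers move at their own pace and stop on an object; "force" is the grip in N (left out, the last holds). Time passes only in rows, so rows that do not move let the fingers close. It gives the time, the measured TCP pose, the force, the opening and the grip force at its end, in the units of the state.
- manip.get_state(): the state, without advancing time (a new reading comes with each control period).
- manip.get_image(name): name is "scene" or "top" or "wrist"; returns the picture (384x512x3 uint8, red, green, blue); there is no depth.
- manip.camera_params(name): a dict with "fx", "fy", "cx", "cy" (pixels), "view" (4x4, takes a point from world to camera coordinates); the wrist camera has in their place "hand_eye" (4x4, takes a point from camera to tool coordinates, whose origin is the TCP and whose axes are the flange's). Camera axes: x right, y down, z forward; pixel columns grow to the right and rows downward; lengths in m; the calibration is good to about 2 mm. A picture is of the moment at which its call begins: read the wrist's pose just before it. camera_params takes no time and is no camera call.
- manip.sign_off(): hands the job in; it is judged then, once.
The state is a dict: "clock": time; "qpos": joint angles; "qd": joint speeds; "effort": joint torques, N m; "position": TCP position; "ee_rot": TCP orientation; "contact_force": force on the tool from outside, world axes, zero at the start; "moment": the same for the moment, N m; "width": finger opening in m; "gripper_force": force on a finger pad.
Only numpy, scipy, OpenCV 4.12 (cv2) and the standard library are available. Lean on these libraries where they do the work, as an engineer would, in place of code of your own. Each camera call takes 0.05 s, during which the arm holds its last target. There are 200 camera calls.

## Working session

There is one attempt and no reset: what is moved stays moved. The work goes in short steps, Python scripts to look and compute and a tool call to move; the robot and the scene stay as the last step left them, time stands still between calls to the robot, and variables do not carry over. Pictures are saved under pics/ and viewed, at most 15 in all, crops included, and the job is handed in when it is done.

Besides the shell and the picture viewer there is one more tool, called after ">>>" in YAML: its name, and indented under it one key for each argument. carry_out: Moves the arm, as the interface text tells. Its arguments: {"type":"object","properties":{"linear":{"type":"array"},"angular":{"type":"array"},"hand":{"type":"array"},"force":{"type":"number"}},"required":["linear","angular","hand"]}

```bash
mkdir -p pics; ls; cat > h.py <<'E'
import numpy as np, cv2
from rig import manip
from scipy.spatial.transform import Rotation as R
def save(n,im): cv2.imwrite('pics/'+n+'.png',cv2.cvtColor(im,cv2.COLOR_RGB2BGR))
def Rq(q): return R.from_quat([q[1],q[2],q[3],q[0]]).as_matrix()
E
python3 - <<'E'
from h import *
np.set_printoptions(precision=4,suppress=True)
s=manip.get_state(); print(s)
for n in ['scene','top','wrist']:
    im=manip.get_image(n); save(n+'0',im); np.save('pics/'+n+'0.npy',im); print(n,manip.camera_params(n))
a=[cv2.imread('pics/%s0.png'%n) for n in ['scene','top']]
E
```

```text
pics
{'clock': 0.0, 'qpos': array([ 1.218 ,  0.2766,  1.5062,  0.    ,  1.3607, -0.121 ]), 'qd': array([-0.0011,  0.0006,  0.002 , -0.0013, -0.0006, -0.0008]), 'effort': array([  0.0012, -41.6776, -24.5798,  -0.0003,   0.0112,  -0.    ]), 'position': array([0.132 , 0.5594, 0.4038]), 'ee_rot': array([-0.0002,  0.1157,  0.9933, -0.0009]), 'contact_force': array([-0.4912, -0.191 ,  0.8116]), 'moment': array([-0.0057,  0.0446,  0.0475]), 'gripper_force': 0.0, 'width': 0.08518860136107263}
scene {'fx': 355.7141875587851, 'fy': 355.7141875587851, 'cx': 253.54187410605226, 'cy': 197.50695222726233, 'view': array([[ 0.8008, -0.5985, -0.0238, -0.3065],
       [-0.3344, -0.4138, -0.8467,  0.2494],
       [ 0.4969,  0.686 , -0.5315,  0.8211],
       [ 0.    ,  0.    ,  0.    ,  1.    ]])}
top {'fx': 445.9908424523928, 'fy': 445.9908424523928, 'cx': 260.14432833180683, 'cy': 194.04679731808181, 'view': array([[-0.0766, -0.997 , -0.0061,  0.0381],
       [-0.9756,  0.0763, -0.2059,  0.3812],
       [ 0.2057, -0.0098, -0.9786,  1.2497],
       [ 0.    ,  0.    ,  0.    ,  1.    ]])}
wrist {'fx': 301.20377414620486, 'fy': 301.20377414620486, 'cx': 256.89468575195843, 'cy': 185.8280577876777, 'hand_eye': array([[-0.0008, -0.9611, -0.2761,  0.0704],
       [ 1.    , -0.0006, -0.0011, -0.0012],
       [ 0.0009, -0.2761,  0.9611,  0.031 ],
       [ 0.    ,  0.    ,  0.    ,  1.    ]])}
```

View pics/scene0.png

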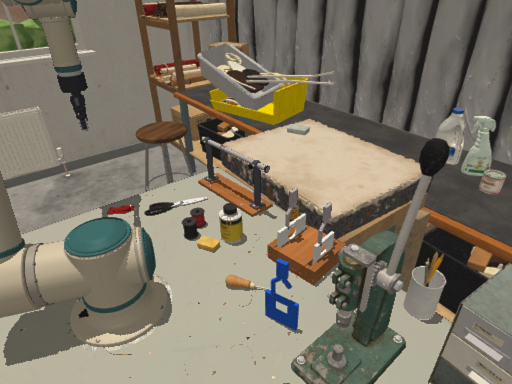

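View pics/top0.png

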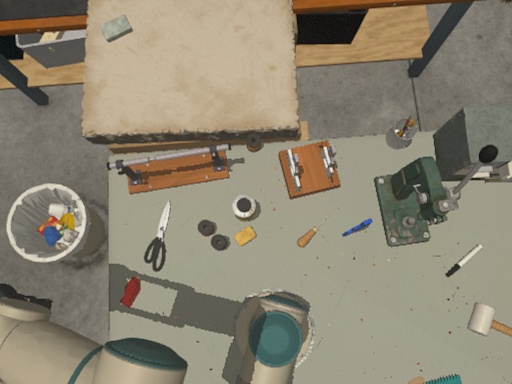

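The scene view shows the stand (bar from about (207,140) to (266,168)) and the dock at (305,245) with two patterns. The blue look-alike is at (282,300). In the top view the bar runs from (120,165) to (228,148), and the dock is at (309,168). Candidates for the wide pattern are the left-slot pattern, top (293,168), the right-slot one, top (328,158), and the blue one, top (358,228), which is excluded. Next I'll take a close crop.

```bash
python3 - <<'E'
import cv2,numpy as np
s=cv2.imread('pics/scene0.png');t=cv2.imread('pics/top0.png')
a=cv2.resize(s[175:285,260:350],None,fx=5,fy=5,interpolation=cv2.INTER_CUBIC)
b=cv2.resize(t[130:210,270:350],(350,350),interpolation=cv2.INTER_CUBIC)
c=cv2.resize(s[130:220,190:280],(200,200),interpolation=cv2.INTER_CUBIC)
o=np.zeros((550,800,3),np.uint8);o[:550,:450]=a;o[:350,450:800]=b;o[350:550,450:650]=c
cv2.imwrite('pics/crop1.png',o)
E
```

```text
(no output)
```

View pics/crop1.png

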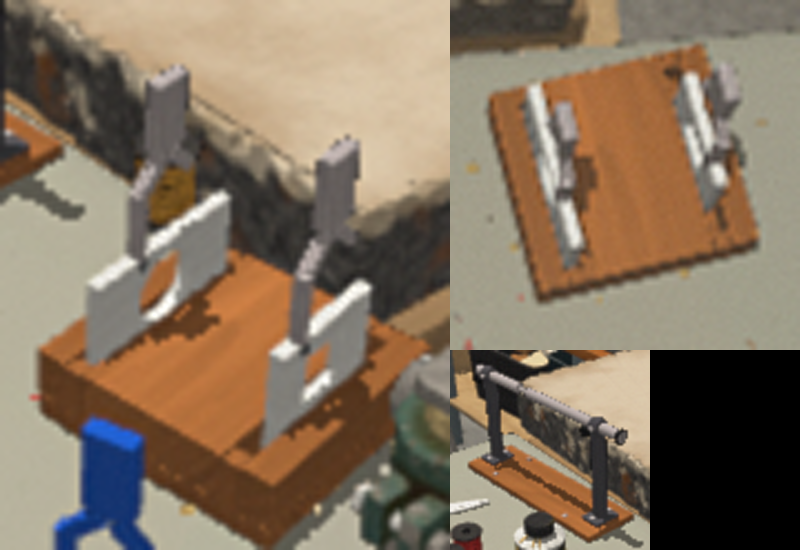

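The crop shows the left-slot pattern has the round window, so it is the wide one. The right-slot one has the square window and stays. The wide pattern's tab top is at scene ≈(293,190), top ≈(296,154), and its shank is on the robot's side, so the mouth opens away from the robot. Next: coarse positions.

```bash
cat >> h.py <<'E'
def cam(n,s=None):
    p=manip.camera_params(n); K=np.array([[p['fx'],0,p['cx']],[0,p['fy'],p['cy']],[0,0,1]])
    if n=='wrist':
        T=np.eye(4);T[:3,:3]=Rq(s['ee_rot']);T[:3,3]=s['position']; V=np.linalg.inv(T@p['hand_eye'])
    else: V=p['view']
    return K,V
def ray(c,uv):
    K,V=c; d=V[:3,:3].T@np.linalg.inv(K)@[uv[0],uv[1],1]; return -V[:3,:3].T@V[:3,3], d/np.linalg.norm(d)
def onz(c,uv,z): o,d=ray(c,uv); return o+d*(z-o[2])/d[2]
def tri(l):
    A=0;b=0
    for c,uv in l:
        o,d=ray(c,uv);P=np.eye(3)-np.outer(d,d);A=A+P;b=b+P@o
    x=np.linalg.solve(A,b); return x,[np.round(proj(c,x)-uv,1) for c,uv in l]
def proj(c,X):
    q=c[1][:3,:3]@X+c[1][:3,3]; q=c[0]@q; return q[:2]/q[2]
np.set_printoptions(precision=4,suppress=True)
E
python3 - <<'E'
from h import *
t=cam('top');s=cam('scene')
for n,c in [('top',t),('scene',s)]:
    im=cv2.cvtColor(cv2.imread('pics/%s0.png'%n),cv2.COLOR_BGR2HSV)
    m=cv2.inRange(im,(3,110,60),(15,255,255)); k,l,st,ce=cv2.connectedComponentsWithStats(m)
    for i in range(1,k):
        if st[i][4]>150: print(n,st[i],ce[i]); 
for uv in [(279.1,152.2),(328.3,140.7),(340.2,185.5),(291.3,198.6)]: print('dock',onz(t,uv,.045))
print('tab',tri([(t,(296.3,155)),(s,(293.3,190.5))]))
# bar ends
print('barL', tri([(t,(118,165.5)),(s,(204,140))])); print('barR',tri([(t,(229,148)),(s,(268,168))]))
E
```

```text
top [ 292    0  187   14 1374] [355.6674   4.31  ]
top [   0   15   89   20 1256] [42.7404 24.4116]
top [ 279  140   61   59 1886] [308.7587 170.1564]
top [ 128  151  101   43 2348] [176.9255 172.1674]
scene [ 135    0  128  143 3614] [175.4092  83.5291]
scene [226   0  10  42 293] [230.7918  20.5461]
scene [193  21   8  34 172] [196.157   36.5523]
scene [ 198  173   74   43 1089] [234.3196 193.775 ]
scene [ 422  206   90   66 1791] [473.0798 241.2568]
scene [ 266  225   82   60 2071] [305.6437 254.7784]
dock [ 0.5028 -0.0565  0.045 ]
dock [ 0.5267 -0.2042  0.045 ]
dock [ 0.3891 -0.2238  0.045 ]
dock [ 0.3617 -0.0796  0.045 ]
tab (array([ 0.4469, -0.0906,  0.1838]), [array([-0.5,  0.9]), array([ 1. , -0.3])])
barL (array([0.4619, 0.3809, 0.1608]), [array([-0.3,  0.9]), array([ 0.7, -0.2])])
barR (array([0.4944, 0.0807, 0.1598]), [array([ 0.8, -1.7]), array([-1.7,  0.5])])
```

>>> carry_out:
  linear:
    - [0.056,-0.057,0.003]
    - [0.056,-0.057,0.003]
    - [0.056,-0.057,0.003]
    - [0.056,-0.057,0.003]
    - [0.056,-0.057,0.003]
    - [0.056,-0.057,0.003]
    - [0.056,-0.057,0.003]
    - [0.056,-0.057,0.003]
  angular:
    - [0,0,0.36]
    - [0,0,0.36]
    - [0,0,0.36]
    - [0,0,0.36]
    - [0,0,0.36]
    - [0,0,0.36]
    - [0,0,0.36]
    - [0,0,0.36]
  hand: [1,1,1,1,1,1,1,1]

```text
clock: 0.82
position: [0.3569, 0.33, 0.4167]
ee_rot: [-0.0, -0.0, 1.0, 0.0]
contact_force: [0.1, 0.4, -1.4]
width: 0.0852
gripper_force: 0.0
```

>>> carry_out:
  linear:
    - [0.056,-0.057,0.003]
    - [0.056,-0.057,0.003]
    - [0.056,-0.057,0.003]
    - [0.056,-0.057,0.003]
    - [0,0,0]
    - [0,0,0]
  angular:
    - [0,0,0.36]
    - [0,0,0.36]
    - [0,0,0.36]
    - [0,0,0.36]
    - [0,0,0]
    - [0,0,0]
  hand: [1,1,1,1,1,1]

```text
clock: 1.32
position: [0.4694, 0.2161, 0.4222]
ee_rot: [-0.0, -0.055, 0.999, 0.0]
contact_force: [-0.3, 0.5, 0.1]
width: 0.0855
gripper_force: 0.0
```

```bash
python3 - <<'E'
from h import *
import pickle
s=manip.get_state();im=manip.get_image('wrist');save('w1',im);pickle.dump(s,open('pics/w1.pkl','wb'));print(s['position'],s['ee_rot'],s['clock'])
E
```

```text
[0.4694 0.2161 0.4222] [-0.0005 -0.0547  0.9985  0.    ] 1.3167
```

View pics/w1.png

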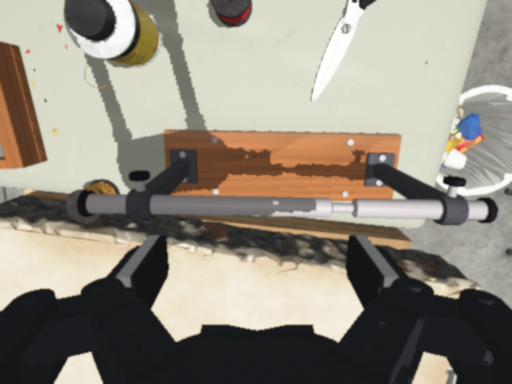

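The wrist view shows the bar from (80,205) to (490,210), with clamp heads at ≈(138,205) and (454,210). A narrower groove is visible at ≈(332–356, 209), in the left half. The felt slab lies behind the bar, so I need to check that clearance.

```bash
python3 - <<'E'
from h import *
import pickle
s=pickle.load(open('pics/w1.pkl','rb'));w=cam('wrist',s)
im=cv2.imread('pics/w1.png').astype(int);g=im.sum(2)
# bar edges per column via gray rows
hsv=cv2.cvtColor(im.astype(np.uint8),cv2.COLOR_BGR2HSV)
for u in list(range(165,320,40))+list(range(322,366,3))+[380,420]:
    print(u,[int(v) for v in g[190:226,u]//3])
A=onz(w,(138,205),.16);B=onz(w,(454,210),.16);print('heads',A,B,np.linalg.norm(A-B))
for u in (332,343,356): print('gr',onz(w,(u,209),.16))
t=cam('top')
for uv in [(110,142),(200,140),(280,137)]: print('slabfoot',onz(t,uv,0))
for uv in [(110,131),(280,130)]: print('slabtop',[onz(t,uv,z)[:2] for z in (.06,.1)])
E
```

```text
165 [38, 37, 36, 39, 54, 82, 100, 108, 110, 114, 116, 117, 119, 121, 121, 120, 119, 117, 116, 114, 114, 111, 109, 100, 76, 55, 51, 50, 52, 48, 52, 52, 47, 44, 46, 48]
205 [132, 137, 139, 137, 131, 119, 106, 105, 108, 113, 116, 118, 119, 120, 124, 125, 124, 121, 118, 116, 114, 112, 111, 109, 101, 86, 74, 70, 75, 96, 123, 102, 64, 51, 55, 57]
245 [137, 136, 137, 140, 140, 135, 118, 105, 106, 109, 112, 116, 117, 119, 124, 127, 128, 126, 122, 117, 115, 113, 110, 110, 104, 89, 79, 82, 84, 82, 81, 79, 78, 98, 137, 162]
285 [138, 135, 136, 137, 138, 137, 130, 116, 105, 108, 110, 113, 114, 118, 121, 124, 126, 126, 123, 119, 116, 137, 186, 207, 205, 186, 139, 99, 85, 84, 82, 79, 79, 80, 82, 77]
322 [138, 135, 130, 133, 140, 148, 148, 136, 130, 143, 161, 178, 192, 202, 209, 217, 225, 232, 238, 237, 232, 226, 221, 217, 210, 201, 192, 195, 188, 142, 88, 71, 74, 80, 81, 77]
325 [139, 134, 130, 132, 140, 147, 148, 135, 129, 141, 161, 178, 191, 201, 209, 216, 224, 231, 237, 237, 232, 227, 221, 217, 211, 202, 193, 197, 194, 163, 113, 78, 73, 77, 80, 78]
328 [138, 132, 129, 130, 138, 146, 147, 135, 1
[... 2345 characters left out ...]
146, 146, 142, 132, 128, 142, 160, 178, 191, 201, 209, 215, 221, 226, 231, 231, 229, 224, 220, 217, 209, 200, 193, 202, 210, 210, 208, 206, 203, 190, 142]
420 [39, 39, 38, 38, 37, 37, 39, 38, 50, 84, 119, 146, 165, 181, 193, 202, 209, 216, 220, 224, 227, 227, 224, 221, 218, 214, 207, 196, 189, 198, 206, 208, 207, 206, 201, 195]
heads [0.4915 0.12   0.16  ] [0.4678 0.3767 0.16  ] 0.25782175275749003
gr [0.4778 0.2775 0.16  ]
gr [0.4768 0.2864 0.16  ]
gr [0.4757 0.2969 0.16  ]
slabfoot [0.5898 0.4543 0.    ]
slabfoot [0.5744 0.1788 0.    ]
slabfoot [ 0.5648 -0.0662  0.    ]
slabtop [array([0.6019, 0.4341]), array([0.5863, 0.4208])]
slabtop [array([ 0.5656, -0.064 ]), array([ 0.5512, -0.0613])]
```

Groove estimated at rail y ≈ +38 mm, and the bar mid at (0.480, 0.248). The slab's front is at x≈0.575, which leaves about 4 cm. Next I'll look at the dock from two wrist positions.

>>> carry_out:
  linear:
    - [-0.015,-0.073,0]
    - [-0.015,-0.073,0]
    - [-0.015,-0.073,0]
    - [-0.015,-0.073,0]
    - [-0.015,-0.073,0]
    - [-0.015,-0.073,0]
    - [0,0,0]
    - [0,0,0]
  angular:
    - [0,0,0.1]
    - [0,0,0.1]
    - [0,0,0.1]
    - [0,0,0.1]
    - [0,0,0.1]
    - [0,0,0.1]
    - [0,0,0]
    - [0,0,0]
  hand: [1,1,1,1,1,1,1,1]

```text
clock: 2.03
position: [0.4221, -0.0015, 0.4228]
ee_rot: [-0.0, -0.08, 0.997, 0.0]
contact_force: [-0.7, 0.7, -0.3]
width: 0.0856
gripper_force: 0.0
```

```bash
python3 - <<'E'
from h import *
import pickle
s=manip.get_state();im=manip.get_image('wrist');save('w2',im);pickle.dump(s,open('pics/w2.pkl','wb'));print(s['position'],s['ee_rot'],s['clock'])
E
```

```text
[ 0.4221 -0.0015  0.4228] [-0.     -0.0796  0.9968  0.0005] 2.0333
```

>>> carry_out:
  linear:
    - [0,-0.07,0]
    - [0,-0.07,0]
    - [0,-0.07,0]
    - [0,0,0]
    - [0,0,0]
  angular:
    - [0,0,0]
    - [0,0,0]
    - [0,0,0]
    - [0,0,0]
    - [0,0,0]
  hand: [1,1,1,1,1]

```text
clock: 2.5
position: [0.4237, -0.1058, 0.4225]
ee_rot: [-0.0, -0.081, 0.997, 0.001]
contact_force: [-0.5, 0.6, -0.5]
width: 0.0856
gripper_force: 0.0
```

```bash
python3 - <<'E'
from h import *
import pickle
s=manip.get_state();im=manip.get_image('wrist');save('w3',im);pickle.dump(s,open('pics/w3.pkl','wb'));print(s['position'],s['ee_rot'],s['clock'])
a=cv2.imread('pics/w2.png')[:,:400];b=cv2.imread('pics/w3.png')[:,100:500]
cv2.imwrite('pics/w23.png',np.vstack([np.hstack([a,b])]))
E
```

```text
[ 0.4237 -0.1058  0.4225] [-0.0001 -0.0807  0.9967  0.0007] 2.5
```

View pics/w23.png

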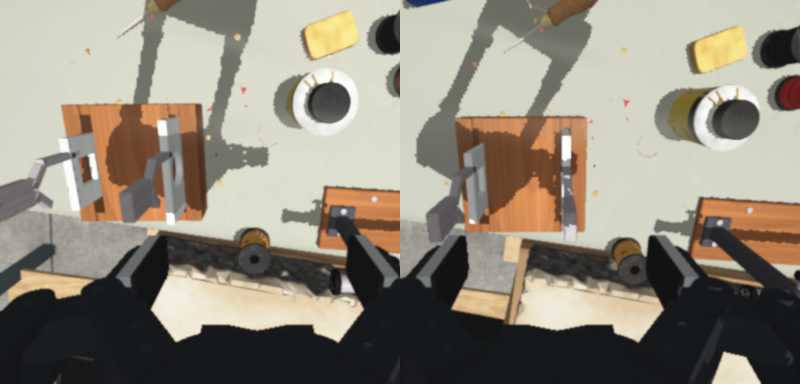

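```bash
python3 - <<'E'
import cv2,numpy as np
a=cv2.imread('pics/w2.png')[145:230,110:190];b=cv2.imread('pics/w3.png')[120:250,230:300]
o=np.zeros((598,800,3),np.uint8)
a=cv2.resize(a,None,fx=5,fy=5,interpolation=cv2.INTER_CUBIC);b=cv2.resize(b,None,fx=4.6,fy=4.6,interpolation=cv2.INTER_CUBIC)
o[:a.shape[0],:400]=a;o[:b.shape[0],450:450+b.shape[1]]=b
cv2.imwrite('pics/crop2.png',o)
E
```

```text
(no output)
```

View pics/crop2.png

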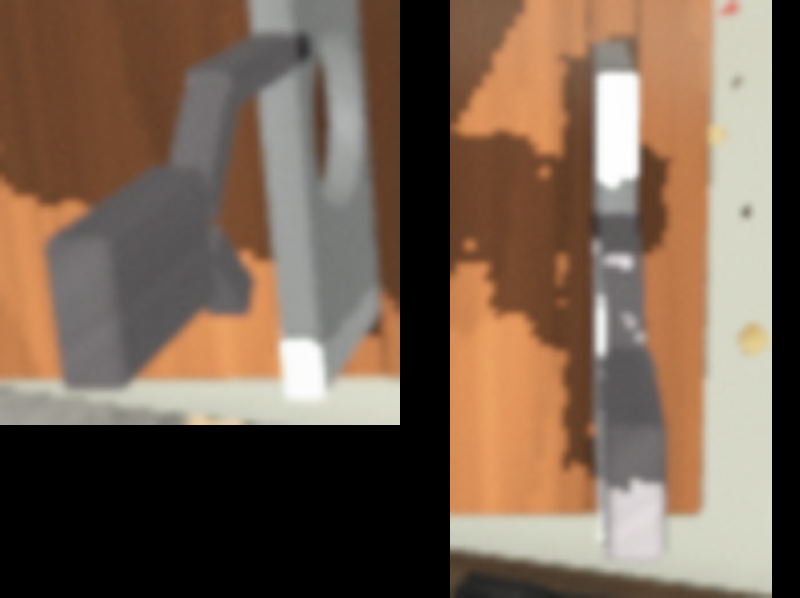

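In w2 the wide tab's top face is a quad centred at ≈(127.8,207.8), and in w3 at ≈(270.3,227). The round window is visible in its plate, and its mouth is on the far (+x) side.

```bash
python3 - <<'E'
from h import *
import pickle
s2=pickle.load(open('pics/w2.pkl','rb'));s3=pickle.load(open('pics/w3.pkl','rb'));a=cam('wrist',s2);b=cam('wrist',s3)
P=[]
for p,q in zip([(119.6,193.4),(132.4,193),(136,222.2),(123,222.2),(127.8,207.8)],[(263.7,213.5),(276.3,213),(276.3,240.9),(264.8,240.9),(270.3,227)]):
    x,r=tri([(a,p),(b,q)]);P.append(x);print(x,r)
print('yaw',[np.arctan2(*( -(P[i]-P[j])[[0,1]]*[-1,1] )[::-1]) for i,j in ((0,3),(1,2))])
t=cam('top');print(proj(t,P[4]),proj(cam('scene'),P[4]))
# plate top ends in w2 (z=.09)
for c,uvs in ((a,[(110+303/5,145+338/5),(110+272/5,145+100/5)]),(b,[(230+145/4.6,120+72/4.6),(230+189/4.6,120+72/4.6)])):
    for uv in uvs: print('plate',onz(c,uv,.09))
# dock sides in w2/w3 z=.045
for uv in [(62,104),(201,104),(207,216),(83,220)]: print('dock2',onz(a,uv,.045))
for uv in [(157,118),(286,117),(286,231),(165,235)]: print('dock3',onz(b,uv,.045))
print(Rq(s3['ee_rot']))
E
```

```text
[ 0.4317 -0.1003  0.1863] [array([-0. ,  0.2]), array([ 0. , -0.2])]
[ 0.4299 -0.0913  0.1863] [array([-0. ,  0.2]), array([ 0. , -0.2])]
[ 0.4517 -0.0875  0.1869] [array([-0.,  0.]), array([ 0., -0.])]
[ 0.4522 -0.0961  0.1887] [array([ 0. , -0.1]), array([-0. ,  0.1])]
[ 0.4413 -0.0938  0.187 ] [array([ 0., -0.]), array([-0.,  0.])]
yaw [np.float64(2.939720263214438), np.float64(2.965516544849568)]
[297.3648 157.4868] [293.54   190.3228]
plate [ 0.4818 -0.0863  0.09  ]
plate [ 0.4308 -0.0967  0.09  ]
plate [ 0.3873 -0.1078  0.09  ]
plate [ 0.3858 -0.0984  0.09  ]
dock2 [ 0.3913 -0.2266  0.045 ]
dock2 [ 0.3669 -0.0741  0.045 ]
dock2 [ 0.4985 -0.0525  0.045 ]
dock2 [ 0.5279 -0.2034  0.045 ]
dock3 [ 0.3917 -0.2255  0.045 ]
dock3 [ 0.3674 -0.0825  0.045 ]
dock3 [ 0.5042 -0.0566  0.045 ]
dock3 [ 0.5338 -0.2055  0.045 ]
[[-0.987  -0.1609 -0.0002]
 [-0.1609  0.987   0.0013]
 [ 0.      0.0014 -1.    ]]
```

>>> carry_out:
  linear:
    - [0.018,0.012,0]
    - [0.018,0.012,-0.02]
    - [0,0,-0.045]
    - [0,0,-0.045]
    - [0,0,-0.045]
    - [0,0,-0.034]
    - [0,0,0]
    - [0,0,0]
  angular:
    - [0,0,0.1]
    - [0,0,0.1]
    - [0,0,0]
    - [0,0,0]
    - [0,0,0]
    - [0,0,0]
    - [0,0,0]
    - [0,0,0]
  hand: [1,1,1,1,1,1,1,1]

```text
clock: 3.22
position: [0.4415, -0.0927, 0.3273]
ee_rot: [-0.001, -0.09, 0.996, 0.001]
contact_force: [0.8, -0.4, 0.3]
width: 0.0853
gripper_force: 0.0
```

>>> carry_out:
  linear:
    - [0,0,0]
    - [0,0,0]
    - [0,0,0]
    - [0,0,0]
    - [0,0,0]
    - [0,0,0]
    - [0,0,0]
    - [0,0,0]
  angular:
    - [0,0,0]
    - [0,0,0]
    - [0,0,0]
    - [0,0,0]
    - [0,0,0]
    - [0,0,0]
    - [0,0,0]
    - [0,0,0]
  hand: [0,0,0,0,0,0,0,0]
  force: 50

```text
clock: 3.88
position: [0.4412, -0.0945, 0.3287]
ee_rot: [0.0, -0.089, 0.996, -0.0]
contact_force: [0.5, 1.0, 2.8]
width: 0.0094
gripper_force: 49.4
```

Grasped (width 9.4 mm). I'll lift straight up.

>>> carry_out:
  linear:
    - [0,0,0.02]
    - [0,0,0.04]
    - [0,0,0.04]
    - [0,0,0.05]
    - [0,0,0.06]
    - [0,0,0.06]
    - [0,0,0.06]
    - [0,0,0.02]
  angular:
    - [0,0,0]
    - [0,0,0]
    - [0,0,0]
    - [0,0,0]
    - [0,0,0]
    - [0,0,0]
    - [0,0,0]
    - [0,0,0]
  hand: [0,0,0,0,0,0,0,0]

```text
clock: 4.55
position: [0.4415, -0.0946, 0.5069]
ee_rot: [0.003, -0.089, 0.996, -0.001]
contact_force: [0.4, -0.3, -2.3]
width: 0.0094
gripper_force: 48.8
```

```bash
python3 - <<'E'
from h import *
t=cam('top');s=cam('scene')
print('bottle',tri([(t,(244,207)),(s,(231,208))]))
st=manip.get_state();print(st['clock'],st['position'],st['ee_rot'])
im=manip.get_image('wrist');save('w4',im)
i2=manip.get_image('scene');save('s4',i2)
o=np.zeros((384,800,3),np.uint8);o[:,:450]=im[:,31:481];o[:350,450:800]=cv2.resize(i2[70:270,170:370],(350,350))
save('c4',o)
E
```

```text
bottle (array([0.3427, 0.0539, 0.0973]), [array([ 0.6, -1.7]), array([-1.7,  0.4])])
4.55 [ 0.4415 -0.0946  0.5069] [ 0.003  -0.0888  0.996  -0.0015]
```

View pics/c4.png

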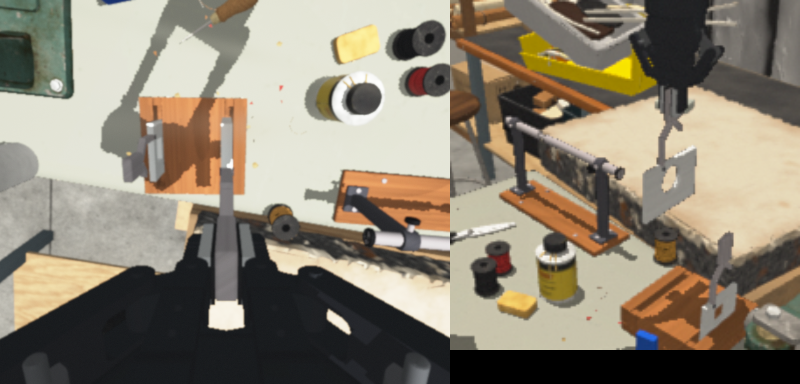

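The wide pattern hangs upright in the gripper at scene crop (668,185), and the narrow one is still in the dock. I'll go to the robot side of the right half, high above everything.

>>> carry_out:
  linear:
    - [-0.013,0.05,0]
    - [-0.013,0.08,0]
    - [-0.013,0.08,0]
    - [-0.013,0.08,0]
    - [-0.013,0.08,0]
    - [-0.013,0.08,0]
    - [-0.013,0.07,0]
    - [0,0.03,0]
  angular:
    - [0,0,-0.14]
    - [0,0,-0.14]
    - [0,0,-0.14]
    - [0,0,-0.14]
    - [0,0,-0.14]
    - [0,0,-0.14]
    - [0,0,-0.12]
    - [0,0,0]
  hand: [0,0,0,0,0,0,0,0]

```text
clock: 5.32
position: [0.3936, 0.184, 0.5003]
ee_rot: [-0.003, -0.052, 0.999, 0.001]
contact_force: [-0.4, -0.5, -2.5]
width: 0.0094
gripper_force: 49.8
```

>>> carry_out:
  linear:
    - [0,0,-0.03]
    - [0,0,-0.06]
    - [0,0,-0.06]
    - [0,0,-0.06]
    - [0,0,-0.04]
    - [0,0,0]
    - [0,0,0]
  angular:
    - [0,0,0]
    - [0,0,0]
    - [0,0,0]
    - [0,0,0]
    - [0,0,0]
    - [0,0,0]
    - [0,0,0]
  hand: [0,0,0,0,0,0,0]

```text
clock: 5.9
position: [0.3946, 0.1803, 0.3758]
ee_rot: [-0.003, -0.05, 0.999, -0.001]
contact_force: [-0.1, 0.2, -2.4]
width: 0.0091
gripper_force: 49.8
```

```bash
python3 - <<'E'
from h import *
import pickle
s=manip.get_state();print(s['position'],s['ee_rot'],s['clock'],s['contact_force'])
im=manip.get_image('wrist');save('w5',im);pickle.dump(s,open('pics/w5.pkl','wb'))
i2=manip.get_image('scene');save('s5',i2)
o=np.zeros((384,800,3),np.uint8);o[:,:450]=im[:,31:481];o[:350,450:800]=cv2.resize(i2[110:235,170:295],(350,350),interpolation=cv2.INTER_CUBIC)
save('c5',o)
E
```

```text
[0.3946 0.1803 0.3758] [-0.0031 -0.0505  0.9987 -0.0007] 5.9 [-0.1316  0.2406 -2.4444]
```

View pics/c5.png

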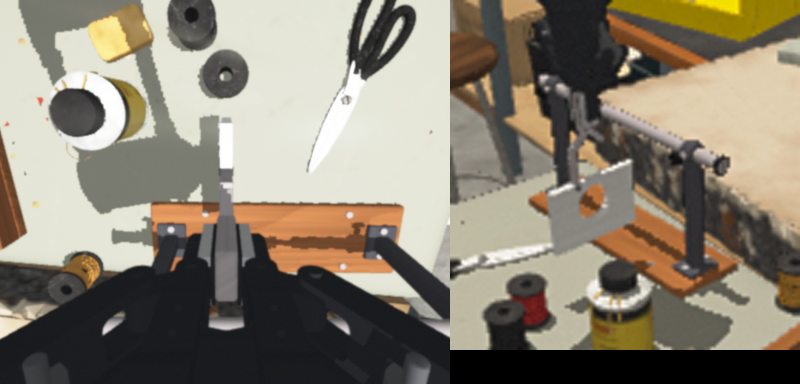

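Pattern is in front of the right half of the bar, mouth towards it. I'll raise it 6 mm to centre the bar in the mouth, then go over.

>>> carry_out:
  linear:
    - [0,0,0.011]
    - [0.02,0.002,0]
    - [0.03,0.003,0]
    - [0.03,0.003,0]
    - [0.03,0.003,0]
    - [0.03,0.003,0]
    - [0.03,0.003,0]
    - [0.012,0,0]
  angular:
    - [0,0,0]
    - [0,0,0]
    - [0,0,0]
    - [0,0,0]
    - [0,0,0]
    - [0,0,0]
    - [0,0,0]
    - [0,0,0]
  hand: [0,0,0,0,0,0,0,0]

```text
clock: 6.67
position: [0.4896, 0.1894, 0.3849]
ee_rot: [0.003, -0.05, 0.999, 0.0]
contact_force: [0.9, -0.7, -3.1]
width: 0.009
gripper_force: 49.9
```

>>> carry_out:
  linear:
    - [0,0,0]
    - [0,0,-0.01]
    - [0,0,-0.01]
    - [0,0,0]
  angular:
    - [0,0,0]
    - [0,0,0]
    - [0,0,0]
    - [0,0,0]
  hand: [0,0,0,0]

```text
clock: 7.0
position: [0.4853, 0.1889, 0.3725]
ee_rot: [-0.002, -0.051, 0.999, -0.0]
contact_force: [-1.2, 0.2, -2.2]
width: 0.0092
gripper_force: 49.8
```

```bash
python3 - <<'E'
from h import *
import pickle
s=manip.get_state();print(s['position'],s['ee_rot'],s['clock'],s['contact_force'])
t=manip.get_image('top');save('t6',t)
i2=manip.get_image('scene');save('s6',i2)
im=manip.get_image('wrist');save('w6',im)
o=np.zeros((500,800,3),np.uint8);o[:450,:450]=cv2.resize(i2[120:210,195:285],(450,450),interpolation=cv2.INTER_CUBIC);o[:350,450:800]=cv2.resize(im[100:300,150:350],(350,350),interpolation=cv2.INTER_CUBIC)
save('c6',o)
E
```

```text
[0.4853 0.1889 0.3725] [-0.0015 -0.0506  0.9987 -0.0002] 7.0 [-1.2257  0.2081 -2.1507]
```

View pics/c6.png

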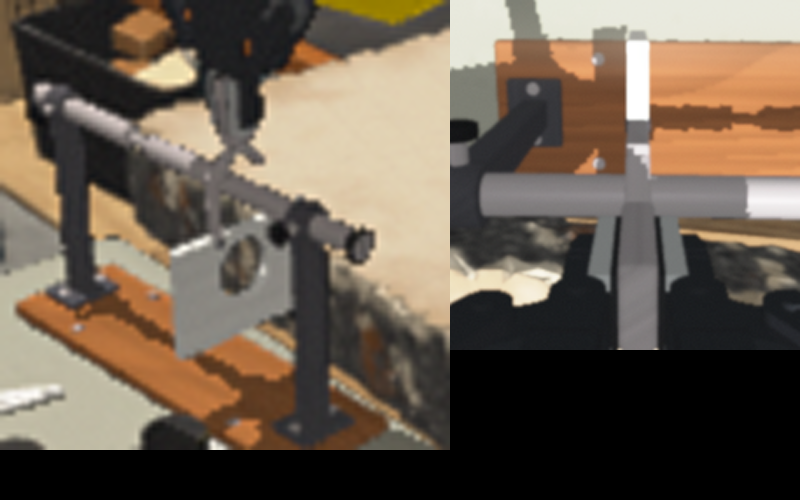

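Hook is over the bar with the plate under it. I'll lower until contact.

>>> carry_out:
  linear:
    - [0,0,-0.008]
    - [0,0,-0.008]
    - [0,0,-0.004]
    - [0,0,0]
    - [0,0,0]
  angular:
    - [0,0,0]
    - [0,0,0]
    - [0,0,0]
    - [0,0,0]
    - [0,0,0]
  hand: [0,0,0,0,0]

```text
clock: 7.57
position: [0.4865, 0.1891, 0.3635]
ee_rot: [-0.0, -0.05, 0.999, -0.0]
contact_force: [-0.2, 0.2, -2.4]
width: 0.0094
gripper_force: 49.9
```

>>> carry_out:
  linear:
    - [0,0,-0.003]
    - [0,0,0]
    - [0,0,0]
  angular:
    - [0,0,0]
    - [0,0,0]
    - [0,0,0]
  hand: [0,0,0]

```text
clock: 7.82
position: [0.4866, 0.1891, 0.3622]
ee_rot: [-0.0, -0.05, 0.999, 0.0]
contact_force: [0.0, 0.3, -1.8]
width: 0.0091
gripper_force: 49.9
```

>>> carry_out:
  linear:
    - [0,0,-0.003]
    - [0,0,0]
    - [0,0,0]
  angular:
    - [0,0,0]
    - [0,0,0]
    - [0,0,0]
  hand: [0,0,0]

```text
clock: 8.07
position: [0.4866, 0.1891, 0.3606]
ee_rot: [-0.0, -0.05, 0.999, 0.0]
contact_force: [-0.0, -0.4, -2.1]
width: 0.0093
gripper_force: 50.0
```

>>> carry_out:
  linear:
    - [0,0,-0.003]
    - [0,0,0]
    - [0,0,0]
  angular:
    - [0,0,0]
    - [0,0,0]
    - [0,0,0]
  hand: [0,0,0]

```text
clock: 8.32
position: [0.486, 0.1891, 0.3594]
ee_rot: [-0.001, -0.05, 0.999, 0.0]
contact_force: [-3.0, 0.0, 2.7]
width: 0.0096
gripper_force: 50.7
```

Contact on one V face (force −x), so I'll move 2 mm toward −x and settle down.

>>> carry_out:
  linear:
    - [-0.003,0,0]
    - [0,0,-0.003]
    - [0,0,0]
    - [0,0,0]
  angular:
    - [0,0,0]
    - [0,0,0]
    - [0,0,0]
    - [0,0,0]
  hand: [0,0,0,0]

```text
clock: 8.65
position: [0.4848, 0.1891, 0.3584]
ee_rot: [-0.0, -0.051, 0.999, 0.0]
contact_force: [-4.1, -0.7, 6.2]
width: 0.0095
gripper_force: 51.3
```

>>> carry_out:
  linear:
    - [-0.004,0,0]
    - [0,0,0]
    - [0,0,0]
  angular:
    - [0,0,0]
    - [0,0,0]
    - [0,0,0]
  hand: [0,0,0]

```text
clock: 8.9
position: [0.4838, 0.1892, 0.3585]
ee_rot: [0.002, -0.051, 0.999, 0.0]
contact_force: [-0.2, -0.8, 5.0]
width: 0.0094
gripper_force: 50.8
```

Seated on both faces (Fx≈0, Fz up). I'll hold 0.25 s, then slide left under a light preload.

>>> carry_out:
  linear:
    - [0,0,0.001]
    - [0,0,0]
    - [-0.001,0.01,0]
    - [-0.002,0.02,0]
    - [-0.002,0.02,0]
    - [-0.002,0.02,0]
    - [0,0,0]
    - [0,0,0]
  angular:
    - [0,0,0]
    - [0,0,0]
    - [0,0,0]
    - [0,0,0]
    - [0,0,0]
    - [0,0,0]
    - [0,0,0]
    - [0,0,0]
  hand: [0,0,0,0,0,0,0,0]

```text
clock: 9.57
position: [0.4802, 0.2266, 0.3586]
ee_rot: [0.002, -0.051, 0.999, 0.002]
contact_force: [4.4, 1.5, 2.6]
width: 0.0094
gripper_force: 50.6
```

>>> carry_out:
  linear:
    - [0.003,0,0]
    - [-0.001,0.01,0]
    - [-0.002,0.02,0]
    - [-0.002,0.02,0]
    - [-0.002,0.02,0]
    - [0,0,0]
    - [0,0,0]
  angular:
    - [0,0,0]
    - [0,0,0]
    - [0,0,0]
    - [0,0,0]
    - [0,0,0]
    - [0,0,0]
    - [0,0,0]
  hand: [0,0,0,0,0,0,0]

```text
clock: 10.15
position: [0.4776, 0.2609, 0.3585]
ee_rot: [0.0, -0.051, 0.999, 0.002]
contact_force: [4.0, 2.1, 4.8]
width: 0.0096
gripper_force: 50.9
```

>>> carry_out:
  linear:
    - [0.003,0,0]
    - [0,0,0]
    - [0,0,0]
    - [0,0,0]
    - [0,0,0]
  angular:
    - [0,0,0]
    - [0,0,0]
    - [0,0,0]
    - [0,0,0]
    - [0,0,0]
  hand: [0,0,0.17,0.17,0.17]

```text
clock: 10.57
position: [0.478, 0.2586, 0.3569]
ee_rot: [-0.002, -0.05, 0.999, -0.001]
contact_force: [0.3, -0.3, 0.7]
width: 0.0148
gripper_force: 0.0
```

>>> carry_out:
  linear:
    - [0,0.006,0]
    - [-0.001,0.008,0]
    - [-0.001,0.008,0]
    - [0,0.008,0]
    - [0,0,0]
    - [0,0,0]
  angular:
    - [0,0,0]
    - [0,0,0]
    - [0,0,0]
    - [0,0,0]
    - [0,0,0]
    - [0,0,0]
  hand: [0.17,0.17,0.17,0.17,0.17,0.17]

```text
clock: 11.07
position: [0.478, 0.2745, 0.3581]
ee_rot: [-0.0, -0.051, 0.999, 0.0]
contact_force: [0.2, -0.1, -0.7]
width: 0.0147
gripper_force: 0.2
```

```bash
python3 - <<'E'
from h import *
s=manip.get_state();print(s['position'],s['ee_rot'],s['clock'],s['contact_force'],s['width'])
i2=manip.get_image('scene');save('s7',i2)
im=manip.get_image('wrist');save('w7',im)
o=np.zeros((500,800,3),np.uint8);o[:450,:450]=cv2.resize(i2[120:210,195:285],(450,450),interpolation=cv2.INTER_CUBIC);o[:350,450:800]=cv2.resize(im[100:300,150:350],(350,350),interpolation=cv2.INTER_CUBIC)
save('c7',o)
E
```

```text
[0.478  0.2745 0.3581] [-0.0001 -0.0508  0.9987  0.    ] 11.0667 [ 0.1861 -0.1133 -0.6734] 0.014671929894519157
```

View pics/c7.png

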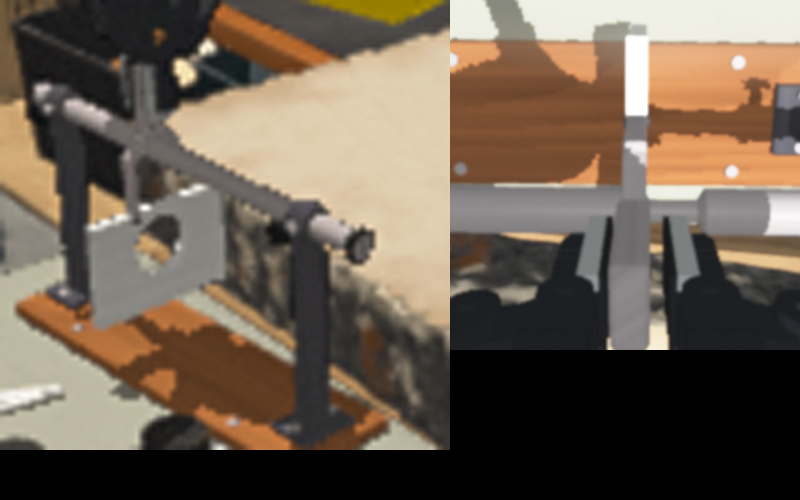

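Hook is hanging loose just right of the groove (wrist crop: hook x≈637, groove ≈653–703), about 13 mm to go. The pushing finger touches the tab.

>>> carry_out:
  linear:
    - [0,0.006,0]
    - [-0.001,0.006,0]
    - [0,0.006,0]
    - [0,0,0]
    - [0,0,0]
  angular:
    - [0,0,0]
    - [0,0,0]
    - [0,0,0]
    - [0,0,0]
    - [0,0,0]
  hand: [0.17,0.17,0.17,0.17,0.17]

```text
clock: 11.58
position: [0.4776, 0.2834, 0.3582]
ee_rot: [0.0, -0.051, 0.999, 0.0]
contact_force: [0.2, -0.2, -0.3]
width: 0.0147
gripper_force: 0.2
```

>>> carry_out:
  linear:
    - [0,0.004,0]
    - [0,0.003,0]
    - [0,0,0]
    - [0,0,0]
  angular:
    - [0,0,0]
    - [0,0,0]
    - [0,0,0]
    - [0,0,0]
  hand: [0.17,0.17,0.17,0.17]

```text
clock: 11.92
position: [0.4776, 0.2868, 0.3583]
ee_rot: [0.0, -0.051, 0.999, 0.0]
contact_force: [-0.2, 0.5, -1.2]
width: 0.0148
gripper_force: 0.0
```

```bash
python3 - <<'E'
from h import *
s=manip.get_state();print(s['position'],s['ee_rot'],s['clock'],s['contact_force'],s['width'])
i2=manip.get_image('scene');save('s8',i2)
im=manip.get_image('wrist');save('w8',im)
o=np.zeros((500,800,3),np.uint8);o[:450,:450]=cv2.resize(i2[120:210,195:285],(450,450),interpolation=cv2.INTER_CUBIC);o[:350,450:800]=cv2.resize(im[100:300,150:350],(350,350),interpolation=cv2.INTER_CUBIC)
save('c8',o)
E
```

```text
[0.4776 0.2868 0.3583] [ 0.0001 -0.0506  0.9987  0.0001] 11.9167 [-0.2484  0.5174 -1.2326] 0.014822460342688186
```

View pics/c8.png

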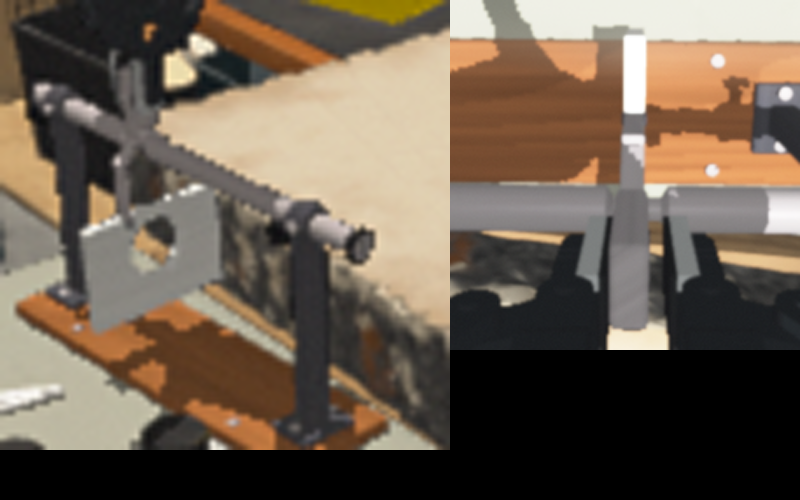

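The tab's top end moved away from the camera (crop row 345→328) and narrowed. The hook now sits inside the groove outline, so it has dropped. I'll open, back off upward and verify.

>>> carry_out:
  linear:
    - [0,0.001,0]
    - [0,0,0]
    - [0,0,0]
    - [0,0,0]
    - [0,0,0]
    - [0,0,0.02]
    - [0,0,0.05]
    - [0,0,0.06]
  angular:
    - [0,0,0]
    - [0,0,0]
    - [0,0,0]
    - [0,0,0]
    - [0,0,0]
    - [0,0,0]
    - [0,0,0]
    - [0,0,0]
  hand: [0.17,0.6,0.6,0.6,0.6,0.6,0.6,0.6]

```text
clock: 12.68
position: [0.4771, 0.2869, 0.4227]
ee_rot: [-0.002, -0.05, 0.999, -0.001]
contact_force: [0.3, 0.4, -0.2]
width: 0.0513
gripper_force: 0.0
```

>>> carry_out:
  linear:
    - [0,0,0.05]
    - [0,0,0]
    - [0,0,0]
    - [0,0,0]
    - [0,0,0]
    - [0,0,0]
    - [0,0,0]
    - [0,0,0]
  angular:
    - [0,0,0]
    - [0,0,0]
    - [0,0,0]
    - [0,0,0]
    - [0,0,0]
    - [0,0,0]
    - [0,0,0]
    - [0,0,0]
  hand: [0.6,0.6,0.6,0.6,0.6,0.6,0.6,0.6]

```text
clock: 13.35
position: [0.4776, 0.2871, 0.4474]
ee_rot: [-0.001, -0.05, 0.999, -0.0]
contact_force: [0.0, -0.4, -0.2]
width: 0.0513
gripper_force: 0.0
```

```bash
python3 - <<'E'
from h import *
s=manip.get_state();print(s['position'],s['ee_rot'],s['clock'],s['contact_force'],s['width'])
i2=manip.get_image('scene');save('s9',i2)
im=manip.get_image('wrist');save('w9',im);t=manip.get_image('top')
o=np.zeros((600,800,3),np.uint8);o[:450,:450]=cv2.resize(i2[120:210,195:285],(450,450),interpolation=cv2.INTER_CUBIC);o[:350,450:800]=cv2.resize(im[120:260,180:320],(350,350),interpolation=cv2.INTER_CUBIC);o[350:,450:]=cv2.resize(i2[180:280,250:390],(350,250))
save('c9',o)
A=cv2.absdiff(manip.get_image('scene'),i2).max();print('motion',A)
E
```

```text
[0.4776 0.2871 0.4474] [-0.0008 -0.0505  0.9987 -0.0002] 13.35 [ 0.0255 -0.3631 -0.2392] 0.05130401053318709
motion 93
```

View pics/c9.png

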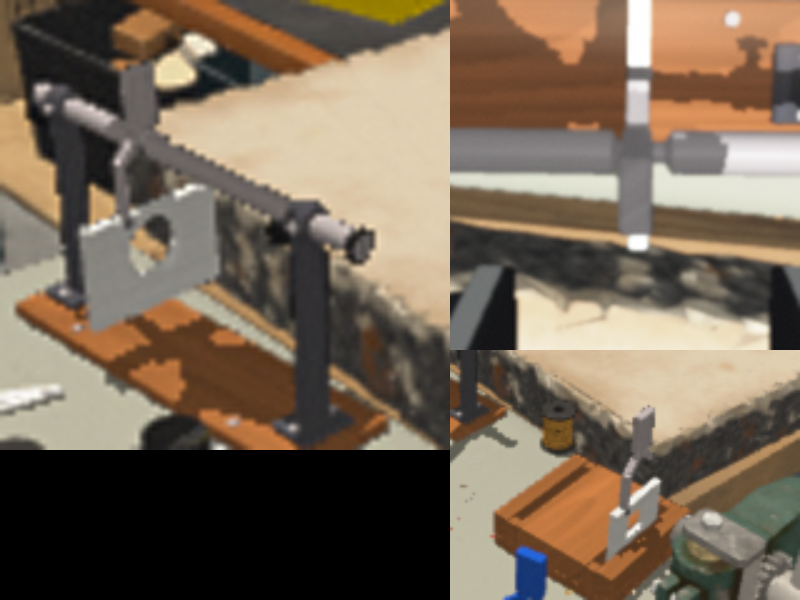

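It hangs in the groove outline (hook between the flanks at ≈615 and 665), and the narrow pattern is still in its slot. I'll measure the tab height from a second wrist position and check for motion.

>>> carry_out:
  linear:
    - [0,-0.06,0]
    - [0,-0.06,0]
    - [0,-0.04,0]
    - [0,0,0]
    - [0,0,0]
    - [0,0,0]
    - [0,0,0]
    - [0,0,0]
  angular:
    - [0,0,0]
    - [0,0,0]
    - [0,0,0]
    - [0,0,0]
    - [0,0,0]
    - [0,0,0]
    - [0,0,0]
    - [0,0,0]
  hand: [0.6,0.6,0.6,0.6,0.6,0.6,0.6,0.6]

```text
clock: 14.22
position: [0.4776, 0.2079, 0.4482]
ee_rot: [-0.0, -0.051, 0.999, 0.0]
contact_force: [1.1, 0.0, 0.1]
width: 0.0515
gripper_force: 0.0
```

>>> carry_out:
  linear:
    - [0,0,0]
    - [0,0,0]
    - [0,0,0]
    - [0,0,0]
    - [0,0,0]
    - [0,0,0]
    - [0,0,0]
    - [0,0,0]
  angular:
    - [0,0,0]
    - [0,0,0]
    - [0,0,0]
    - [0,0,0]
    - [0,0,0]
    - [0,0,0]
    - [0,0,0]
    - [0,0,0]
  hand: [0.6,0.6,0.6,0.6,0.6,0.6,0.6,0.6]

```text
clock: 14.88
position: [0.4776, 0.2071, 0.4482]
ee_rot: [-0.0, -0.05, 0.999, 0.0]
contact_force: [0.6, -0.3, 0.0]
width: 0.0511
gripper_force: 0.0
```

```bash
python3 - <<'E'
from h import *
import pickle
s=manip.get_state();im=manip.get_image('wrist');save('w10',im);pickle.dump(s,open('pics/w10.pkl','wb'));print(s['position'],s['clock'])
a=[manip.get_image('scene') for _ in range(3)]
for b in a[1:]:
    d=cv2.absdiff(b,a[0])[120:210,195:285].max(2);print('motion',d.max(),(d>20).sum())
# expected tab-top projections, groove vs full bar
w=cam('wrist',s);s9={'position':np.array([.4776,.2871,.4474]),'ee_rot':[-.0008,-.0505,.9987,-.0002]};w9=cam('wrist',s9)
for z in (.2137,.2193): print(z,[proj(c,np.array([.4775,.2885,z])) for c in (w9,w)])
u=int(proj(w,np.array([.4775,.2885,.2137]))[0])
o=cv2.resize(im[130:270,u-70:u+70],(560,560),interpolation=cv2.INTER_CUBIC);save('c10',o);print('origin',u-70,130)
E
```

```text
[0.4776 0.2071 0.4482] 14.8833
motion 6 0
motion 8 0
0.2137 [array([260.729 , 203.4278]), array([370.8841, 213.0294])]
0.2193 [array([260.8208, 206.0943]), array([373.7757, 215.9159])]
origin 300 130
```

View pics/c10.png

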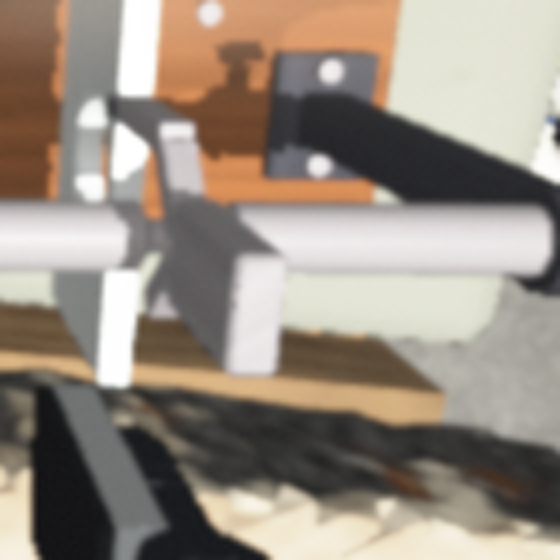

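The picture shows the tab's top face centred at (255,313) in the crop, i.e. image (363.8,208.3), with its far edge at (362.5,223). The groove is visible right at the hook.

```bash
python3 - <<'E'
from h import *
import pickle
w=cam('wrist',pickle.load(open('pics/w10.pkl','rb')));w9=cam('wrist',{'position':np.array([.4776,.2871,.4474]),'ee_rot':[-.0008,-.0505,.9987,-.0002]})
im=cv2.imread('pics/w9.png').astype(int).sum(2)//3
for r in (208,212,216,218,220,222): print(r,im[r,246:266])
print(tri([(w9,(255.4,220)),(w,(362.5,223))]))
# size-based: far edge width 10 mm, in w10
print('plate corner z.1', onz(w,(300+116/4,130+385/4),.160+.0057-.126+.075), onz(w,(300+116/4,130+385/4),.160+.0113-.126+.075))
E
```

```text
208 [ 89 103 117 124 127 126 124 124 123 121 122 122 122 114  97  84  85  87
  87  87]
212 [ 94  98 107 118 121 122 123 124 125 124 125 125 123 115  99  88  86  88
  89  89]
216 [158 167 172 175 189 228 249 253 254 254 254 253 240 195 172 171 173 174
 174 174]
218 [ 69  78  97 112 139 208 246 252 253 253 253 252 233 166 126 123 127 133
 140 150]
220 [ 53  50  49  49  59  86 122 140 145 146 147 142 119 105 109 112 107 100
  91  82]
222 [66 70 75 76 73 70 65 62 60 56 53 56 58 63 68 71 71 69 65 58]
(array([0.4895, 0.2859, 0.2103]), [array([ 0.1, -3.1]), array([0., 3.])])
plate corner z.1 [0.5313 0.2899 0.1147] [0.529  0.2883 0.1203]
```

```bash
python3 - <<'E'
from h import *
import pickle
w=cam('wrist',pickle.load(open('pics/w10.pkl','rb')));w9=cam('wrist',{'position':np.array([.4776,.2871,.4474]),'ee_rot':[-.0008,-.0505,.9987,-.0002]})
print('tab top far edge (groove .2137/bar .2193)',tri([(w9,(253.7,214.4)),(w,(362.5,223))]))
print('plate top far end (.1147/.1203)',tri([(w9,(255,220)),(w,(329,226.2))]))
E
```

```text
tab top far edge (groove .2137/bar .2193) (array([0.4863, 0.2843, 0.213 ]), [array([ 0. , -0.4]), array([-0. ,  0.4])])
plate top far end (.1147/.1203) (array([0.5298, 0.2889, 0.1181]), [array([-0.,  0.]), array([ 0., -0.])])
```

```bash
python3 - <<'E'
from h import *
for p,q in (([.478,.2745,.3581],[-.0001,-.0508,.9987,0]),([.4776,.2868,.3583],[.0001,-.0506,.9987,.0001])):
    c=cam('wrist',{'position':np.array(p),'ee_rot':q})
    print([proj(c,np.array([.4895-.1*(p[1]-.2868),p[1]-.002,z]))[1] for z in (.2193,.2137)])
E
```

```text
[np.float64(305.57324272054854), np.float64(297.16362951503453)]
[np.float64(303.46625429017485), np.float64(295.1351442674653)]
```

The 9.6 px shift of the tab between the two views (8.4 px expected from the drop, plus 2 px from the move) matches the 5.7 mm drop. The tab top at 0.213 m agrees, and nothing is moving. Handing in.

```bash
python3 -c "
from rig import manip
print(manip.sign_off())"
```

```text
the job is handed in; nothing more can be done
None
```

The wide pattern hangs free and still in the bar's groove, the narrow one is still in the dock, and the job is handed in at about 15 s; sign-off gave no verdict, so success rests on my own measurements (tab top at 0.213 m against 0.2137 m expected in the groove; a plate-height check was inconclusive).

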